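Sweep up the worn roaster parts and lift the dustpan level

TASK

The roaster has been serviced: take the brush and sweep the three worn parts lying in front of the dustpan's mouth (gear, bearing and bolt) well into the pan, without handling them with the gripper and while the pan stays about where it stands. Lay the brush down on the counter, then take the dustpan by its wooden bridge handle, lift it at least 12 cm clear of the counter and hold it there, level and steady, with all three parts in it. Finish while still holding it; leave the bowls, the sample tray and the scale alone.

Things in the scene. Friction and masses are not known exactly. Their poses are not given: they have to be found in the camera images.
- dustpan: Loose aluminium dustpan, 0.4-0.65 kg, 190 (local x) x 180 (local y) mm, on the counter. Origin: middle of its underside, z up. Mouth: the +y edge (y = +90), a full-width lip rising smoothly from the counter to the 2 mm thick floor at y = +58. Back wall (y = -90) and side walls (x = +-95) are 3 mm thick, 32 mm high; side walls end at y = +15, so the floor's front is open at the sides.
- pan_handle (a point): Middle of the pan's wooden handle: a straight bar 16 mm wide (local y), 14 high, 184 long, bridging the pan along local x at local (0, -15, 51) mm; underside 44 mm, top 58 mm above the pan's underside. Axes as the dustpan's. It lies nearly above the loaded pan's centre of mass: grip it across its width from above.
- brush: Flat brush, 202 x 38 x 17 mm, 50 g, lying flat. Origin: on its underside near the middle, z up. Handle along local +x, x = -16 to +99 mm, 20 wide, 3 to 14 mm above the underside. Metal ferrule x = -52 to -26, 38 wide, 0 to 17 high; stiff bristles on to x = -97, 36 wide, 3 to 14 high. Held flat by the handle, its long side pushes things.
- gear: Brass gear, 48 mm across, 16 mm thick, about 0.1 kg, lying flat in front of the pan's mouth. Origin: centre of its underside.
- bearing: Steel ball bearing, 35 mm across, 11 mm thick, about 30 g, lying flat in front of the pan's mouth. Origin: centre of its underside.
- bolt: Steel hexagon bolt, 53 mm long (local y), head 18 mm, lying on its side in front of the pan's mouth; it can roll. Origin: within it, at mid length on the side it lies on at the start.
- bowl_a: White cupping bowl, 92 mm across, 62 mm high, bystander. Origin: centre of its underside.
- bowl_b: A second white cupping bowl like the first, bystander. Origin: centre of its underside.
- tray: Light metal sample tray of beans, 98 (x) x 143 (y) x 28 mm, bystander. Origin: centre of its underside.
- scale: Grey battery scale, 200 (x) x 150 (y) x 29 mm, bystander. Origin: centre of its underside.

How it is judged (in metres and radians):
On the way, in this order (a step that is already met when the one before it is completed fails the run):
1. the brush, held in the gripper, pushes against a worn part (contact force between the fingers and brush above 1 N and (contact force between brush and gear above 0.05 N or contact force between brush and bearing above 0.05 N or contact force between brush and bolt above 0.05 N)), for 0.05 s.
2. all three worn parts lie in the pan, which still stands on the counter within 5 cm of its place (x of gear in the frame of dustpan between -0.092 and 0.092 m and y of gear in the frame of dustpan between -0.088 and 0.062 m and z of gear in the frame of dustpan between -0.004 and 0.045 m and x of bearing in the frame of dustpan between -0.092 and 0.092 m and y of bearing in the frame of dustpan between -0.088 and 0.062 m and z of bearing in the frame of dustpan between -0.004 and 0.045 m and x of bolt in the frame of dustpan between -0.092 and 0.092 m and y of bolt in the frame of dustpan between -0.088 and 0.062 m and z of bolt in the frame of dustpan between -0.004 and 0.045 m and distance of dustpan from where it was at the start of the episode below 0.05 m and height (world z) of dustpan below 0.006 m), for 0.2 s.
At the end, for the whole second after the job is handed in: All three parts in the pan (origins within its walls, 28 mm or more behind the lip's edge); fingers hold the pan, underside over 110 mm up, tilt under 0.15 rad, slower than 0.03 m/s and 0.15 rad/s, nothing else carrying it; brush at rest on the counter (origin below 30 mm), clear of the pan (x of gear in the frame of dustpan between -0.092 and 0.092 m and y of gear in the frame of dustpan between -0.088 and 0.062 m and z of gear in the frame of dustpan between -0.004 and 0.045 m and x of bearing in the frame of dustpan between -0.092 and 0.092 m and y of bearing in the frame of dustpan between -0.088 and 0.062 m and z of bearing in the frame of dustpan between -0.004 and 0.045 m and x of bolt in the frame of dustpan between -0.092 and 0.092 m and y of bolt in the frame of dustpan between -0.088 and 0.062 m and z of bolt in the frame of dustpan between -0.004 and 0.045 m and height (world z) of dustpan above 0.11 m and angle between dustpan's own z axis and vertical below 0.15 rad and linear speed of each of dustpan, brush below 0.03 m/s and angular speed of dustpan below 0.15 rad/s and contact force between the fingers and dustpan above 2 N and contact force between each of brush, bowl_a, bowl_b, tray, scale and dustpan below 0.2 N and height (world z) of brush below 0.03 m); the arm keeps its last pose, push and grip.
It fails at once if the gripper presses on a worn part (more than 2 N) (contact force between any of the fingers, the arm and gear above 2 N or contact force between any of the fingers, the arm and bearing above 2 N or contact force between any of the fingers, the arm and bolt above 2 N).
It fails at once if a bowl, the sample tray or the scale is moved by more than 3 cm (distance of any of bowl_a, bowl_b, tray, scale from where it was at the start of the episode above 0.03 m).
It also fails if it takes over 69 s, if anything falls off the work surface, if the arm or the gripper's body presses on something with over 40 N, if the wrist force passes 120 N, or if a joint passes its speed limit or range.

ROBOT

A 6-joint arm with a two-finger parallel gripper is mounted at the origin on a cart in front of the work surface, level with it; the furniture and walls round the work are solid. World frame = base frame: x ahead of the robot, y to its left, z up, the work surface at z = 0. Lengths are in m, angles in degrees, forces in N, time in s.
With the tool pointing down it reaches from about 0.15 to 0.775 m from the base axis. Payload 6.1 kg.
Tool frame: the origin (TCP) lies at the very end of the fingers, on their centre line; the grasp point (between the pads) lies 19 mm behind it; z points along the fingers, y is the direction in which the jaws open and shut (so a half turn about z gives the same grasp; the last joint's range is limited). The gripper opens to 85 mm and grips with 20 to 120 N. Pads are 22 mm wide; open, the fingers measure 114 mm over their backs; the gripper's body (76 mm by 85 mm) begins 54 mm behind the grasp point. The pads swing forward as they close: fully open they stand 13 mm farther back than shut.
Start: joints at [-65.661, 7.208, -2.269, 80.523, 0, 90], TCP at [0.216, -0.478, 0.2] pointing down, gripper open.
Joint ranges: [-155.77, 155.77], [-54.66, 111.73], [-72.52, 77.12], [-102.08, 115.82], [-83.92, 84.16], [-180, 180]. Speed limits (degrees/s): [136.94, 136.94, 172.46, 180, 180, 180].

INTERFACE

Orientations are given as [roll, pitch, yaw] about the fixed x, y, z axes, in that order (R = Rz(yaw) Ry(pitch) Rx(roll)).
In Python, from cell import env gives the robot as it stands.
- The arm moves only by the tool carry_out, never from a script. Its arguments are lists of equal length, an entry for each row: "gripper": the opening, from -1 (shut) to 1 (fully open), so that 0 is half open; "dp": the shift along the tool's x, y, z in cm, a list of three; "turn": the turn, a rotation vector about the tool's x, y, z in degrees, a list of three. In form: {"gripper": [gripper, ...], "dp": [[tx, ty, tz], ...], "turn": [[ax, ay, az], ...]}. A call has 1 to 20 rows; each row is the pose to reach, as a shift and turn from the pose commanded when the call began, along the tool's axes at that moment; what a row does not reach only later rows make up. A row lasts 1/12 s, in which the tool goes at most 41.7 mm and 7.16 degrees, less where a joint would pass 70% of its speed; a pose out of reach is approached as far as the arm can. A call with a gripper value outside its range is refused whole. The fingers move at their own pace and stop on an object; the grip force is fixed at half the most. Time passes only in rows, so rows that repeat a pose let the fingers close. It gives the time, the measured TCP pose, the force and the opening at its end, in the units of the state.
- env.state(): the state, without advancing time (a new reading comes with each control period).
- env.camera(name): name is "scene" or "top"; returns a dict with "img" (420x560x3 uint8, red, green, blue), "range_z" (420x560 float32, m along the optical axis (not along the pixel's ray), 0 where there is no reading), "fx", "fy", "cx", "cy" (pixels), "T" (4x4, takes a point from camera to world coordinates). Camera axes: x right, y down, z forward; pixel columns grow to the right and rows downward; lengths in m; the calibration is good to about 2 mm. A picture is of the moment at which its call begins.
- env.sign_off(): hands the job in, once; it reports no verdict.
Trained networks look in the newest picture that a camera, given by its name, has taken for a name from the list of things; names that differ only in an ending like _2 or _b are one class to them, and where a whole thing is asked for, a point or a joint stands for the part that bears it (a point fixed in the world has none). Each returns a list of dicts, best first, with "p" (0 to 1); they miss things now and then, are a little off and sometimes report something else, mostly with a low value. They report only what shows in the picture. A call takes as long as a camera call.
- env.look_for(camera, name): "at" ([x, y, z] in m, in world coordinates, good to about 4 mm: the middle of the surface that is visible of it).
- env.place_of(camera, name): "at" ([x, y, z] in m, in world coordinates, good to about 4 mm: a listed point, or the origin of a listed thing).
The state is a dict: "time": time; "qpos": joint angles; "joint_vel": joint speeds; "tau": joint torques, N m; "tcp_pos": TCP position; "tcp_rot": TCP orientation; "force": force on the tool from outside, world axes, zero at the start; "ft_torque": the same for the moment, N m; "finger_gap": opening from 0.0 (shut) to 1.0 (fully open).
Only numpy, scipy, OpenCV 4.12 (cv2) and the standard library are available. Lean on these libraries where they do the work, as an engineer would, in place of code of your own. Each camera call takes 0.05 s, during which the arm holds its last target.

## Working session

There is one attempt and no reset: what is moved stays moved. The work goes in short steps, Python scripts to look and compute and a tool call to move; the robot and the scene stay as the last step left them, time stands still between calls to the robot, and variables do not carry over. Pictures are saved under pics/ and viewed, and the job is handed in when it is done.

Besides the shell and the picture viewer there is one more tool, called after "Call:" as a command line: name --argument value ..., lists and objects as JSON in quotes. carry_out: Moves the arm, as the interface text tells. Its arguments: {"type":"object","properties":{"gripper":{"type":"array","items":{"type":"number"}},"dp":{"type":"array","items":{"type":"array","items":{"type":"number"}}},"turn":{"type":"array","items":{"type":"array","items":{"type":"number"}}}},"required":["gripper","dp","turn"]}

```bash
ls; mkdir -p pics; cat > h.py <<'E'
import numpy as np, cv2
from cell import env
def snap(cam,name):
    c=env.camera(cam); cv2.imwrite(f'pics/{name}.png',c['img'][:,:,::-1]); return c
def cloud(c):
    z=c['range_z']; v,u=np.indices(z.shape)
    P=np.stack([(u-c['cx'])/c['fx']*z,(v-c['cy'])/c['fy']*z,z,np.ones_like(z)],-1)
    return (P@c['T'].T)[...,:3]
def px(c,p):
    q=np.linalg.inv(c['T'])@np.r_[p,1]; return [round(c['fx']*q[0]/q[2]+c['cx']),round(c['fy']*q[1]/q[2]+c['cy'])]
E
python3 - <<'E'
from h import *
cs={k:snap(k,k+'0') for k in('top','scene')}
np.savez('c0.npz',**{k+'P':cloud(cs[k]) for k in cs})
for n in ['dustpan','pan_handle','brush','gear','bearing','bolt','bowl_a','tray','scale']:
    for k in cs:
        print(n,k,[(np.round(d['at'],3).tolist(),round(d['p'],2),px(cs[k],d['at'])) for d in env.place_of(k,n)[:3]])
print(env.state())
E
```

```text
pics
dustpan top [([0.525, -0.147, -0.006], 0.58, [315, 228])]
dustpan scene [([0.524, -0.149, -0.003], 0.92, [313, 224]), ([0.565, 0.12, -0.001], 0.31, [231, 247]), ([0.573, -0.519, 0.0], 0.19, [390, 180])]
pan_handle top [([0.516, -0.163, 0.05], 0.56, [321, 228]), ([0.548, 0.054, -0.002], 0.16, [264, 222])]
pan_handle scene [([0.519, -0.162, 0.053], 0.86, [318, 210])]
brush top [([0.456, 0.291, -0.002], 0.65, [202, 247])]
brush scene [([0.448, 0.292, -0.001], 0.69, [194, 296])]
gear top []
gear scene [([0.564, 0.122, 0.001], 0.67, [231, 247])]
bearing top [([0.551, 0.052, -0.0], 0.42, [264, 222])]
bearing scene [([0.55, 0.048, 0.003], 0.5, [255, 240])]
bolt top []
bolt scene [([0.517, -0.01, -0.003], 0.58, [277, 241])]
bowl_a top [([0.753, 0.21, 0.001], 0.89, [224, 172]), ([0.601, 0.466, 0.002], 0.65, [158, 210])]
bowl_a scene [([0.752, 0.216, 0.002], 0.86, [177, 223]), ([0.598, 0.464, 0.003], 0.83, [113, 285])]
tray top [([0.367, -0.471, 0.002], 0.92, [402, 268]), ([0.522, -0.011, -0.0], 0.38, [280, 229])]
tray scene [([0.363, -0.474, -0.001], 0.66, [424, 216])]
scale top [([0.576, -0.507, 0.001], 0.8, [408, 213])]
scale scene [([0.573, -0.516, 0.0], 0.97, [389, 180])]
{'time': 1.0, 'qpos': array([-6.56601811e+01,  7.20529439e+00, -2.26898532e+00,  8.05241086e+01,
        5.77595340e-04,  9.00001684e+01]), 'joint_vel': array([ 0.00423162,  0.10538461,  0.05523171, -0.07164673, -0.05500996,
       -0.0186808 ]), 'tau': array([ 1.40478252e-03, -4.35717022e+01,  3.53093147e+01,  1.26991083e-03,
        3.81603024e-05,  2.09016537e-07]), 'tcp_pos': array([ 0.21637051, -0.47831297,  0.19981699]), 'tcp_rot': array([ 1.79998388e+02, -5.77600078e-04,  2.43396505e+01]), 'force': array([-0.56614546, -0.48988865, -0.56532189]), 'ft_torque': array([-0.02893934, -0.00957947,  0.00208252]), 'finger_gap': 1.004391191518751}
```

View pics/top0.png

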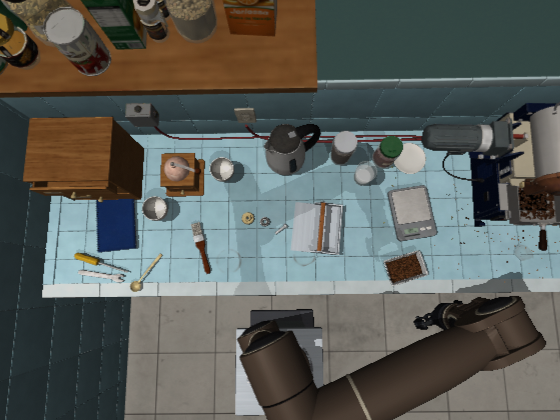

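View pics/scene0.png

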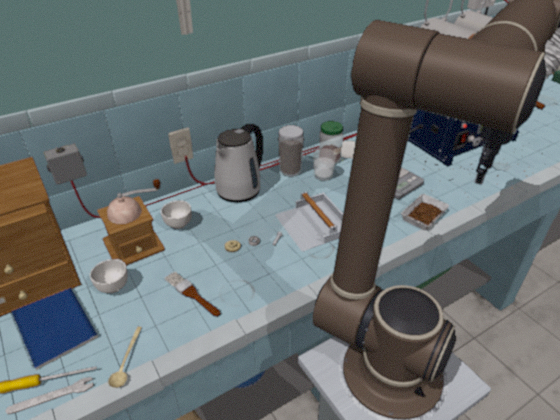

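The pan (around pixel 318,228) opens to the left. The gear (248,218), bearing (265,221) and bolt (282,228) lie in front of its mouth. The brush is at (202,247) with its handle towards the robot. I'll zoom in to get the yaws.

```bash
python3 - <<'E'
from h import *
im=cv2.imread('pics/top0.png')[190:285,180:360]
cv2.imwrite('pics/z0.png',cv2.resize(im,None,fx=4.4,fy=4.4,interpolation=cv2.INTER_CUBIC))
d=np.load('c0.npz')
img={'top':cv2.imread('pics/top0.png'),'scene':cv2.imread('pics/scene0.png')}
for k in('top','scene'):
    P=d[k+'P']
    fl=P[...,2][(abs(P[...,0]-.45)<.04)&(abs(P[...,1]-.12)<.06)]
    print(k,'floor z',np.median(fl),fl.std())
    z0=np.median(fl)
    def pca(m,t):
        X=P[m][:,:2]; c=X.mean(0); w,v=np.linalg.eigh(np.cov((X-c).T)); a=v[:,1]
        pr=(X-c)@a; q=(X-c)@v[:,0]
        print(k,t,len(X),c.round(3),'yaw',np.degrees(np.arctan2(a[1],a[0])).round(1),'ext',pr.min().round(3),pr.max().round(3),q.min().round(3),q.max().round(3), 'z',P[m][:,2].max().round(3), 'v',a.round(3))
    x,y,z=P[...,0],P[...,1],P[...,2]-z0
    pca((abs(x-.51)<.13)&(abs(y+.16)<.1)&(z>.045)&(z<.075),'handle')
    pca((abs(x-.45)<.14)&(abs(y-.29)<.07)&(z>.005)&(z<.03),'brush')
    for n,a in(('gear',(.564,.121)),('bearing',(.55,.05)),('bolt',(.517,-.01))):
        pca((np.hypot(x-a[0],y-a[1])<.036)&(z>.005)&(z<.03),n)
E
```

```text
top floor z -0.0003810646346282809 0.003260409075961846
top handle 230 [ 0.52  -0.162] yaw 173.4 ext -0.099 0.096 -0.012 0.012 z 0.068 v [-0.993  0.116]
top brush 516 [0.457 0.293] yaw -169.8 ext -0.14 0.153 -0.09 0.088 z 0.024 v [-0.984 -0.178]
top gear 107 [0.565 0.119] yaw 56.1 ext -0.029 0.034 -0.029 0.035 z 0.022 v [0.558 0.83 ]
top bearing 66 [0.551 0.052] yaw -167.0 ext -0.025 0.031 -0.028 0.022 z 0.018 v [-0.974 -0.225]
top bolt 48 [ 0.521 -0.011] yaw 135.3 ext -0.026 0.034 -0.034 0.032 z 0.017 v [-0.711  0.703]
scene floor z -0.003638175298829649 0.3617227040929909
scene handle 308 [ 0.509 -0.16 ] yaw 174.0 ext -0.105 0.088 -0.011 0.016 z 0.062 v [-0.994  0.105]
scene brush 1013 [0.448 0.294] yaw -171.7 ext -0.144 0.143 -0.079 0.087 z 0.021 v [-0.99  -0.144]
scene gear 174 [0.559 0.12 ] yaw 141.1 ext -0.036 0.031 -0.028 0.03 z 0.019 v [-0.778  0.628]
scene bearing 111 [0.546 0.052] yaw 104.9 ext -0.037 0.027 -0.031 0.028 z 0.016 v [-0.257  0.966]
scene bolt 82 [ 0.518 -0.012] yaw 123.3 ext -0.027 0.031 -0.036 0.031 z 0.016 v [-0.549  0.836]
```

View pics/z0.png

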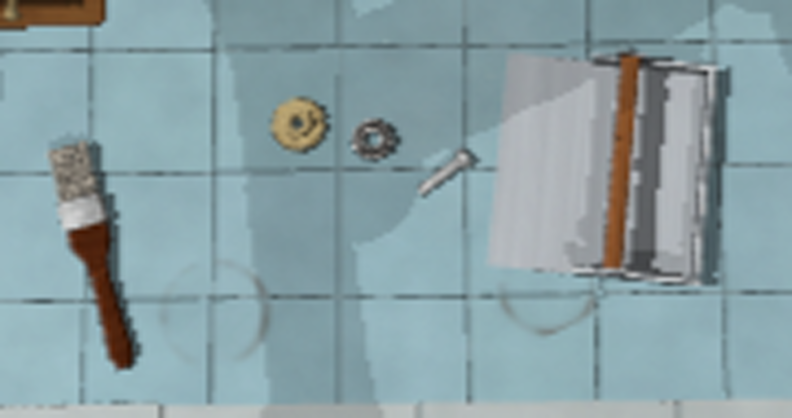

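```bash
cat >> h.py <<'E'
from scipy.spatial.transform import Rotation as Ro
def plan(p,yaw):
    s=env.state(); R=Ro.from_euler('xyz',s['tcp_rot'],degrees=True)
    T=Ro.from_euler('xyz',[180,0,yaw],degrees=True)
    print('dp cm',(R.inv().apply(np.array(p)-s['tcp_pos'])*100).round(2),'turn',(R.inv()*T).as_rotvec(degrees=True).round(2))
E
python3 - <<'E'
from h import *
d=np.load('c0.npz')
for k in('top','scene'):
    im=cv2.imread(f'pics/{k}0.png').astype(int); b,g,r=im[...,0],im[...,1],im[...,2]
    P=d[k+'P'];x,y=P[...,0],P[...,1]
    m=(abs(x-.45)<.13)&(abs(y-.29)<.07)&(r>b+10)
    X=P[m][:,:2]
    (c,sz,a)=cv2.minAreaRect(X.astype(np.float32)); bp=cv2.boxPoints((c,sz,a))
    l=cv2.fitLine(X.astype(np.float32),cv2.DIST_HUBER,0,.01,.01).ravel()
    print(k,m.sum(),np.round(c,3),np.round(sz,3),'yaw',np.degrees(np.arctan2(l[1],l[0])).round(1),l.round(3))
    t=(X-l[2:])@l[:2]; print(l[2:]+l[:2]*t.min(),l[2:]+l[:2]*t.max(),P[m][:,2].max())
plan([.398,.28,.12],12.5)
E
```

```text
top 271 [0.451 0.294] [0.199 0.034] yaw 16.0 [0.961 0.276 0.454 0.293]
[0.35529472 0.26417318] [0.54701052 0.31931512] 0.024384757422726056
scene 495 [0.443 0.307] [0.2   0.068] yaw 18.7 [0.947 0.321 0.441 0.294]
[0.35219702 0.26375944] [0.54155583 0.32787394] 0.018250968673310775
dp cm [ 47.8  -61.61   7.98] turn [ 0.   -0.   11.84]
```

```bash
python3 - <<'E'
from h import *
c=env.camera('top')
def bp(u,v,z):
    d=c['T'][:3,:3]@np.array([(u-c['cx'])/c['fx'],(v-c['cy'])/c['fy'],1]);o=c['T'][:3,3];return (o+d*(z-o[2])/d[2])[:2]
Z=lambda u,v,z:bp(180+(u+.5)/4.4-.5,190+(v+.5)/4.4-.5,z)
A=Z(70,143,.01);B=Z(122,367,.01);C=Z(82,215,.014);D=Z(88,235,.014)
print(A,B,C,np.linalg.norm(A-B),np.degrees(np.arctan2(*(A-B)[::-1])))
print('orig',A+(B-A)*97/196)
print('handle bar ends',Z(629,55,.056),Z(615,265,.056))
print('mouth',Z(508,55,0),Z(490,266,0))
print('gear',Z(299,125,.012),'bearing',Z(375,140,.008),'bolt ends',Z(421,193,.006),Z(473,157,.008))
print(env.place_of('top','pan_handle'),env.look_for('scene','brush'))
E
```

```text
[0.55091658 0.31661084] [0.35550675 0.26632632] [0.48665497 0.30340925] 0.201775957082973 14.430749887830325
orig [0.45420865 0.29172514]
handle bar ends [ 0.61340206 -0.17218767] [ 0.43371832 -0.15505073]
mouth [ 0.62676745 -0.06996484] [ 0.43912636 -0.0510033 ]
gear [0.56392874 0.114934  ] bearing [0.55034757 0.04840888] bolt ends [0.50317329 0.0084227 ] [ 0.5341088  -0.03749368]
[{'at': [0.5188, -0.1627, 0.0483], 'p': 0.96}] [{'at': [0.4604, 0.2972, 0.0126], 'p': 0.58}]
```

Call:
carry_out --gripper '[0.0,0.0,0.0,0.0,0.0,0.0,0.0,0.0,0.0,0.0,0.0,0.0,0.0,0.0,0.0,0.0,0.0,0.0,0.0,0.0]' --dp '[[47.8,-61.6,8],[47.8,-61.6,8],[47.8,-61.6,8],[47.8,-61.6,8],[47.8,-61.6,8],[47.8,-61.6,8],[47.8,-61.6,8],[47.8,-61.6,8],[47.8,-61.6,8],[47.8,-61.6,8],[47.8,-61.6,8],[47.8,-61.6,8],[47.8,-61.6,8],[47.8,-61.6,8],[47.8,-61.6,8],[47.8,-61.6,8],[47.8,-61.6,8],[47.8,-61.6,8],[47.8,-61.6,8],[47.8,-61.6,8]]' --turn '[[0,0,11.8],[0,0,11.8],[0,0,11.8],[0,0,11.8],[0,0,11.8],[0,0,11.8],[0,0,11.8],[0,0,11.8],[0,0,11.8],[0,0,11.8],[0,0,11.8],[0,0,11.8],[0,0,11.8],[0,0,11.8],[0,0,11.8],[0,0,11.8],[0,0,11.8],[0,0,11.8],[0,0,11.8],[0,0,11.8]]'

```text
time: 2.82
tcp_pos: [0.4211, 0.1267, 0.1235]
tcp_rot: [-178.2, 0.1, 15.4]
force: [0.4, -0.4, 0.4]
finger_gap: 0.498
```

```bash
python3 - <<'E'
from h import *
print(env.state()['tcp_pos'],env.state()['tcp_rot'])
plan([.401,.278,.06],14.5)
E
```

```text
[0.42111999 0.12672587 0.12353276] [-1.78164611e+02  6.22064190e-02  1.54385296e+01]
dp cm [  2.09 -14.91   6.83] turn [-1.83  0.08  0.94]
```

Call:
carry_out --gripper '[0.0,0.0,0.0,0.0,0.0,0.0,0.0,0.0]' --dp '[[2.1,-15.1,6],[2.1,-15.1,6],[2.1,-15.1,6],[2.1,-15.1,6],[2.1,-15.1,6],[2.1,-15.1,6],[2.1,-15.1,6],[2.1,-15.1,6]]' --turn '[[0,0,1],[0,0,1],[0,0,1],[0,0,1],[0,0,1],[0,0,1],[0,0,1],[0,0,1]]'

```text
time: 3.48
tcp_pos: [0.4359, 0.1603, 0.0717]
tcp_rot: [-176.3, 0.1, 17.6]
force: [-0.7, -0.8, -0.5]
finger_gap: 0.499
```

```bash
python3 - <<'E'
from h import *
print(env.state()['tcp_pos'],env.state()['tcp_rot'],env.state()['joint_vel'].round(1))
plan([.401,.278,.004],14.5)
c=snap('top','top1');im=cv2.imread('pics/top1.png')[190:285,160:300]
cv2.imwrite('pics/z1.png',cv2.resize(im,None,fx=5,fy=5,interpolation=cv2.INTER_CUBIC))
E
```

```text
[0.43589126 0.16025975 0.07173457] [-1.76270230e+02  1.11411164e-01  1.76169140e+01] [ 0.3  1.3 -0.5 -1.9  0.1 -0. ]
dp cm [  0.25 -11.81   7.56] turn [-3.73  0.21  3.11]
```

View pics/z1.png

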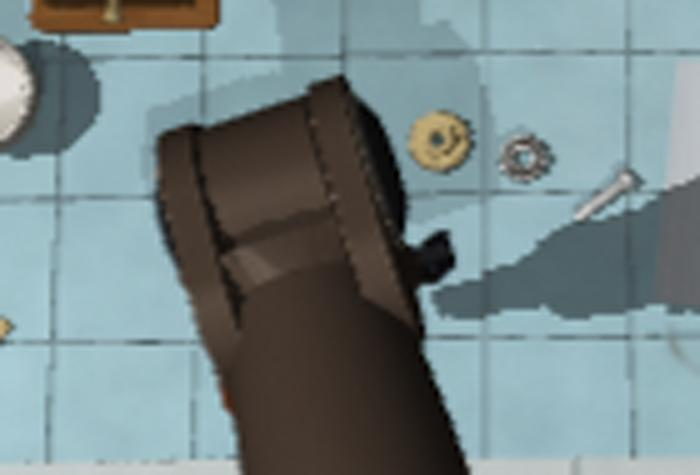

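```bash
python3 - <<'E'
from h import *
s=env.state();print(s['qpos'].round(1),s['tcp_pos'],s['tcp_rot'],s['tau'].round(1),s['time'])
E
```

```text
[ 17.6   2.7 -23.6  63.9   3.7 179.9] [0.43589485 0.16030239 0.07161544] [-1.76268977e+02  1.13104462e-01  1.76228000e+01] [ -0.  -37.6  34.1   0.1   0.2   0. ] 3.5333
```

Call:
carry_out --gripper '[0,0,0,0,0,0,0,0,0,0,0,0,0,0,0,0,0,0,0,0]' --dp '[[0,0,-4],[0,0,-4],[0,0,-4],[0,0,-4],[0,0,-4],[0,0,-4],[0,0,-4],[0,0,-4],[0,0,-4],[0,0,-4],[0,0,-4],[0,0,-4],[0,0,-4],[0,0,-4],[0,0,-4],[0,0,-4],[0,0,-4],[0,0,-4],[0,0,-4],[0,0,-4]]' --turn '[[0,0,-7],[0,0,-14],[0,0,-21],[0,0,-28],[0,0,-35],[0,0,-42],[0,0,-49],[0,0,-56],[0,0,-63],[0,0,-70],[0,0,-77],[0,0,-84],[0,0,-91],[0,0,-98],[0,0,-105],[0,0,-112],[0,0,-119],[0,0,-126],[0,0,-133],[0,0,-140]]'

```text
time: 5.2
tcp_pos: [0.4367, 0.1579, 0.112]
tcp_rot: [177.2, -2.4, 158.0]
force: [-0.6, 0.0, -0.5]
finger_gap: 0.501
```

```bash
python3 - <<'E'
from h import *
s=env.state();print(s['qpos'].round(1),s['tcp_pos'],s['tcp_rot'],s['time'])
plan([.401,.278,.06],194.5)
E
```

```text
[ 17.2   1.6 -19.5  69.    3.7  39.3] [0.43672502 0.15785355 0.11204618] [177.17721203  -2.44224625 158.02930297] 5.2
dp cm [7.58 9.52 6.01] turn [  3.5   -1.46 -36.52]
```

Call:
carry_out --gripper '[0,0,0,0,0,0,0,0,0]' --dp '[[7.6,9.5,6],[7.6,9.5,6],[7.6,9.5,6],[7.6,9.5,6],[7.6,9.5,6],[7.6,9.5,6],[7.6,9.5,6],[7.6,9.5,6],[7.6,9.5,6]]' --turn '[[3.5,-1.5,-36.5],[3.5,-1.5,-36.5],[3.5,-1.5,-36.5],[3.5,-1.5,-36.5],[3.5,-1.5,-36.5],[3.5,-1.5,-36.5],[3.5,-1.5,-36.5],[3.5,-1.5,-36.5],[3.5,-1.5,-36.5]]'

```text
time: 5.95
tcp_pos: [0.4017, 0.2777, 0.0601]
tcp_rot: [180.0, 0.0, -166.0]
force: [0.4, 0.3, 0.0]
finger_gap: 0.502
```

```bash
python3 - <<'E'
from h import *
s=env.state();print(s['qpos'].round(1),s['tcp_pos'],s['tcp_rot'],s['time'])
plan([.401,.278,.004],194.5)
c=snap('scene','s1');im=cv2.imread('pics/s1.png')[190:370,90:330]
cv2.imwrite('pics/z1.png',cv2.resize(im,None,fx=3.3,fy=3.3,interpolation=cv2.INTER_CUBIC))
E
```

```text
[ 34.6   5.5 -21.9  62.6   0.   20.7] [0.40173058 0.27769881 0.06009208] [ 1.79985165e+02  1.21832346e-02 -1.66043813e+02] 5.95
dp cm [0.06 0.05 5.61] turn [ 0.01  0.01 -0.54]
```

View pics/z1.png

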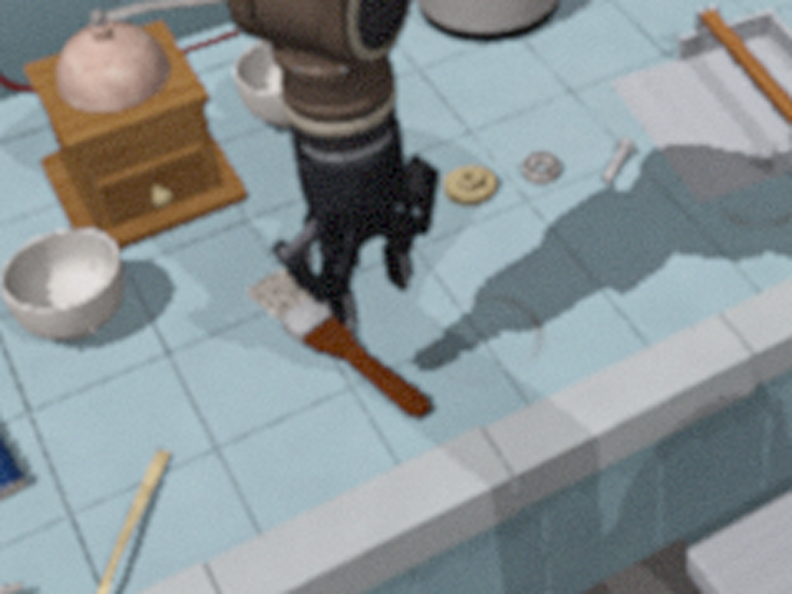

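The gripper straddles the line of the brush handle, with the fingers around (350,290) and the handle running to (420,405). Next I descend and close.

Call:
carry_out --gripper '[0,0,0,0,0,-0.2,-0.4,-0.6,-1,-1,-1,-1,-1,-1]' --dp '[[0,0,3],[0,0,5.4],[0.1,0,5.5],[0.1,0,5.5],[0.1,0,5.5],[0.1,0,5.5],[0.1,0,5.5],[0.1,0,5.5],[0.1,0,5.5],[0.1,0,5.5],[0.1,0,5.5],[0.1,0,5.5],[0.1,0,5.5],[0.1,0,5.5]]' --turn '[[0,0,-0.5],[0,0,-0.5],[0,0,-0.5],[0,0,-0.5],[0,0,-0.5],[0,0,-0.5],[0,0,-0.5],[0,0,-0.5],[0,0,-0.5],[0,0,-0.5],[0,0,-0.5],[0,0,-0.5],[0,0,-0.5],[0,0,-0.5]]'

```text
time: 7.17
tcp_pos: [0.4002, 0.2779, 0.0045]
tcp_rot: [-180.0, -0.0, -165.4]
force: [0.8, 0.7, 0.2]
finger_gap: -0.001
```

```bash
python3 - <<'E'
from h import *
s=env.state();print(s['tcp_pos'],s['tcp_rot'],s['time'],s['force'],s['finger_gap'])
c=snap('scene','s2');im=cv2.imread('pics/s2.png')[190:370,90:330]
cv2.imwrite('pics/z2.png',cv2.resize(im,None,fx=3.3,fy=3.3,interpolation=cv2.INTER_CUBIC))
E
```

```text
[0.40016938 0.27785197 0.0045394 ] [-1.79987513e+02 -4.04864877e-02 -1.65354334e+02] 7.1667 [0.77663374 0.68418382 0.23600946] -0.0008804972343514534
```

View pics/z2.png

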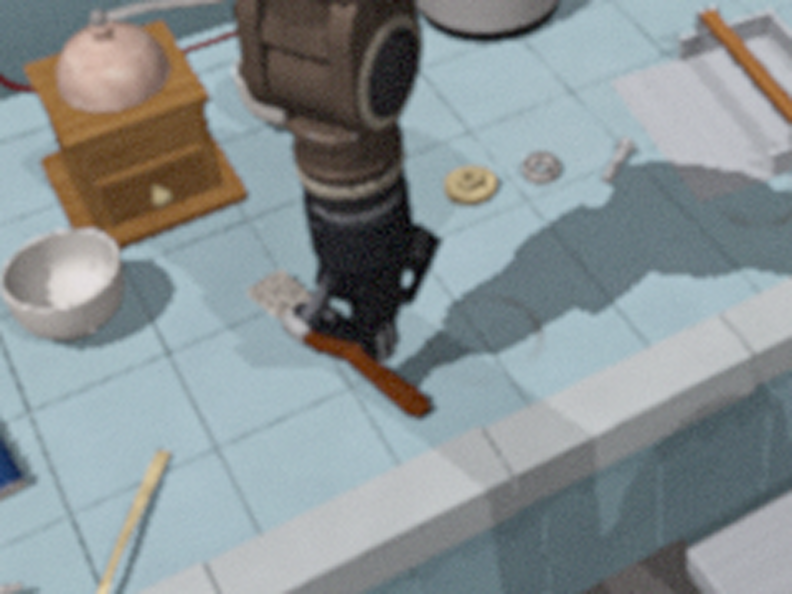

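```bash
python3 - <<'E'
from h import *
c=env.camera('scene');im=cv2.resize(c['img'][190:370,90:330,::-1],None,fx=3.3,fy=3.3,interpolation=cv2.INTER_CUBIC)
def dot(p,col):
    u,v=px(c,p); cv2.circle(im,(int((u-90+.5)*3.3),int((v-190+.5)*3.3)),4,col,-1)
s=env.state(); dot(s['tcp_pos'],(0,0,255)); dot(s['tcp_pos']+[0,0,.05],(0,0,255))
o=np.array([.454,.292,.01]);a=np.array([np.cos(np.radians(14.5)),np.sin(np.radians(14.5)),0])
for t in(-.097,-.055,0,.097): dot(o-a*t,(0,255,0))
cv2.imwrite('pics/z3.png',im)
P=cloud(c)
for u,v in((107+90,0),):pass
for (zu,zv) in((365,365),(340,350),(400,390),(270,290),(295,315)):
    u,v=int(zu/3.3+90),int(zv/3.3+190);print(zu,zv,P[v,u].round(3))
print(env.place_of('scene','brush'))
E
```

```text
365 365 [0.419 0.287 0.011]
340 350 [0.443 0.297 0.009]
400 390 [0.381 0.274 0.009]
270 290 [0.534 0.321 0.013]
295 315 [0.395 0.339 0.122]
[{'at': [0.4485, 0.292, 0.0035], 'p': 0.64}]
```

View pics/z3.png

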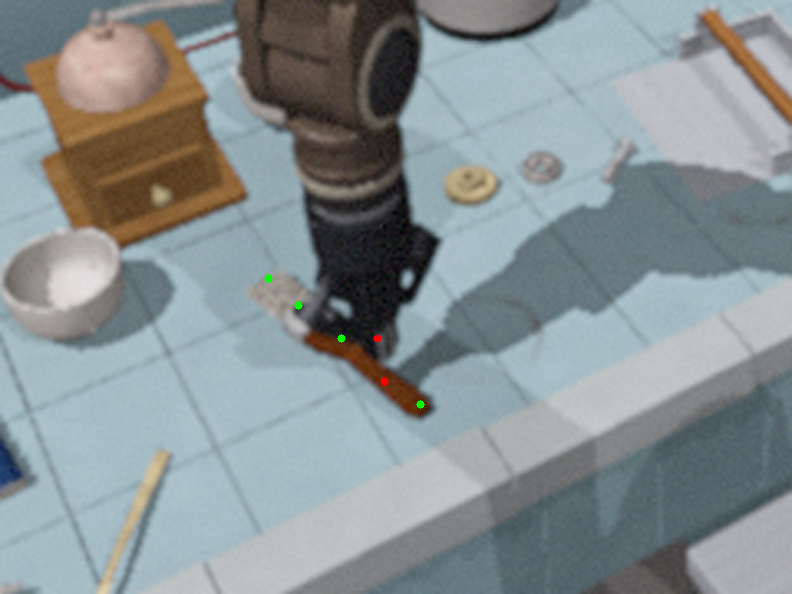

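```bash
python3 - <<'E'
from h import *
c=env.camera('scene');P=cloud(c)
for zv in range(300,400,8):
  for zu in (340,360,375,385,395):
    u,v=int(zu/3.3+90),int(zv/3.3+190);print(zu,zv,P[v,u].round(3),c['img'][v,u],end=' | ')
  print()
im=c['img'][250:330,160:240,::-1]; cv2.imwrite('pics/z4.png',cv2.resize(im,None,fx=7,fy=7,interpolation=cv2.INTER_CUBIC))
E
```

```text
340 300 [0.379 0.308 0.136] [53 57 64] | 360 300 [0.386 0.291 0.12 ] [13 18 21] | 375 300 [0.38  0.283 0.121] [29 29 29] | 385 300 [0.394 0.271 0.1  ] [22 26 25] | 395 300 [0.383 0.267 0.109] [31 25 28] | 
340 308 [ 0.501  0.273 -0.008] [128 151 159] | 360 308 [0.39  0.291 0.105] [20 26 31] | 375 308 [0.381 0.284 0.11 ] [25 24 34] | 385 308 [0.398 0.271 0.086] [29 28 30] | 395 308 [0.39  0.266 0.091] [27 30 29] | 
340 316 [0.405 0.302 0.091] [62 68 74] | 360 316 [0.402 0.288 0.086] [28 32 29] | 375 316 [0.381 0.285 0.103] [26 27 27] | 385 316 [0.395 0.273 0.083] [16 12 19] | 395 316 [0.389 0.267 0.085] [36 37 43] | 
340 324 [0.376 0.312 0.113] [22 18 19] | 360 324 [0.389 0.294 0.089] [25  9 20] | 375 324 [0.384 0.285 0.09 ] [28 24 32] | 385 324 [0.387 0.276 0.081] [39 41 43] | 395 324 [0.391 0.268 0.072] [64 73 78] | 
340 332 [0.376 0.313 0.107] [32 29 36] | 360 332 [0.379 0.298 0.094] [23 25 17] | 375 332 [0.383 0.286 0.084] [34 33 41] | 385 332 [0.389 0.277 0.073] [55 54 56] | 395 332 [0.39  0.269 0.066] [61 67 75] | 
340 340 [0.379 0.314 0.094] [79 44 24] | 360 340 [0.379 0.299 0.
[... 969 characters left out ...]
  0.266 -0.002] [74 77 78] | 
340 380 [0.421 0.307 0.001] [157 177 187] | 360 380 [ 0.418  0.292 -0.006] [132 154 161] | 375 380 [0.4   0.287 0.01 ] [100  59  39] | 385 380 [0.397 0.28  0.008] [102  55  26] | 395 380 [0.392 0.274 0.009] [93 50 13] | 
340 388 [ 0.417  0.309 -0.001] [160 184 191] | 360 388 [0.406 0.297 0.002] [142 166 174] | 375 388 [0.4   0.288 0.003] [117 127 134] | 385 388 [0.39  0.283 0.009] [102  49  12] | 395 388 [0.384 0.277 0.012] [100  51  15] | 
340 396 [ 0.411  0.312 -0.005] [165 185 194] | 360 396 [0.398 0.3   0.   ] [156 179 186] | 375 396 [ 0.393  0.292 -0.   ] [147 168 179] | 385 396 [ 0.39   0.285 -0.001] [123 140 146] | 395 396 [0.376 0.282 0.012] [98 48 23] |
```

View pics/z4.png

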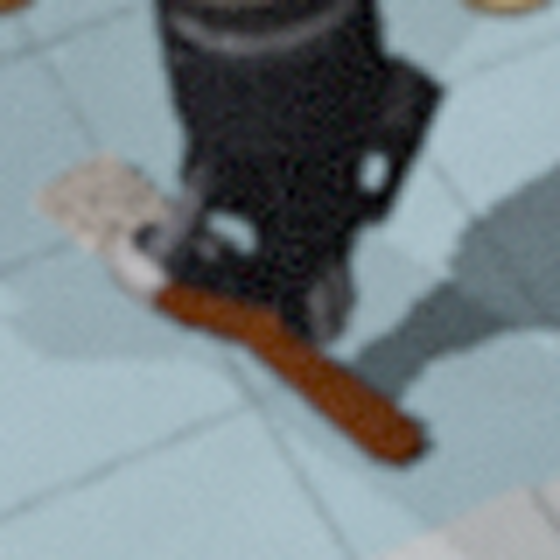

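The fingers closed fully (gap 0) without catching the handle. In the depth image the tips end at about z = 0.037, although the reported TCP is at z = 0.0045. The real fingertips therefore sit about 3 cm higher than the state says. I'll reopen and descend carefully, watching the force.

Call:
carry_out --gripper '[0,0,0,0,0,0,0,0]' --dp '[[0,0,0],[0,0,0],[0,0,0],[0,0,0],[0,0,0.5],[0,0,1],[0,0,1.5],[0,0,1.5]]' --turn '[[0,0,0],[0,0,0],[0,0,0],[0,0,0],[0,0,0],[0,0,0],[0,0,0],[0,0,0]]'

```text
time: 8.03
tcp_pos: [0.3994, 0.2773, -0.0118]
tcp_rot: [-179.9, -0.1, -165.4]
force: [-0.3, 0.5, -0.7]
finger_gap: 0.501
```

```bash
python3 - <<'E'
from h import *
s=env.state();print(s['tcp_pos'],s['tcp_rot'],s['time'],s['force'],s['finger_gap'])
c=snap('scene','s5');im=c['img'][250:330,160:240,::-1]; cv2.imwrite('pics/z5.png',cv2.resize(im,None,fx=7,fy=7,interpolation=cv2.INTER_CUBIC))
E
```

```text
[ 0.3993593   0.27728577 -0.01184725] [-1.79949438e+02 -1.48151270e-01 -1.65355301e+02] 8.0333 [-0.31286438  0.54028702 -0.74385573] 0.5005103378368435
```

View pics/z5.png

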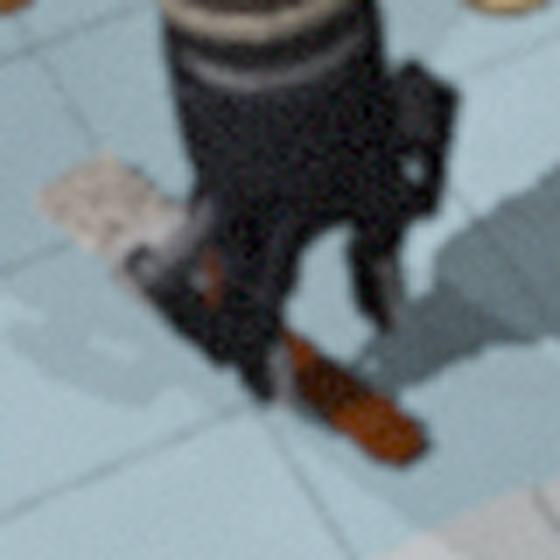

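Call:
carry_out --gripper '[0,0,0,0]' --dp '[[0,0,0.6],[0,0,1.2],[0,0,1.6],[0,0,1.6]]' --turn '[[0,0,0],[0,0,0],[0,0,0],[0,0,0]]'

```text
time: 8.42
tcp_pos: [0.3995, 0.2774, -0.0276]
tcp_rot: [-180.0, -0.1, -165.4]
force: [-0.3, -0.5, 0.2]
finger_gap: 0.5
```

```bash
python3 - <<'E'
from h import *
s=env.state();print(s['tcp_pos'],s['tcp_rot'],s['time'],s['force'],s['finger_gap'])
c=snap('scene','s6');im=c['img'][250:330,160:240,::-1]; cv2.imwrite('pics/z6.png',cv2.resize(im,None,fx=7,fy=7,interpolation=cv2.INTER_CUBIC))
P=cloud(c); m=(c['img'].max(2)<60)&(abs(P[...,0]-.4)<.03)&(abs(P[...,1]-.278)<.06)&(P[...,2]<.06)
Q=P[m]; i=np.argsort(Q[:,2])[:12]; print(Q[i].round(3))
E
```

```text
[ 0.39950661  0.27735568 -0.02759782] [-1.79954197e+02 -1.28188524e-01 -1.65355896e+02] 8.4167 [-0.28570226 -0.52494567  0.18652812] 0.500054656780367
[[0.4   0.288 0.002]
 [0.392 0.286 0.005]
 [0.397 0.283 0.007]
 [0.389 0.284 0.007]
 [0.386 0.286 0.007]
 [0.392 0.283 0.008]
 [0.399 0.288 0.008]
 [0.398 0.269 0.008]
 [0.401 0.255 0.008]
 [0.391 0.277 0.008]
 [0.399 0.271 0.009]
 [0.392 0.285 0.009]]
```

View pics/z6.png

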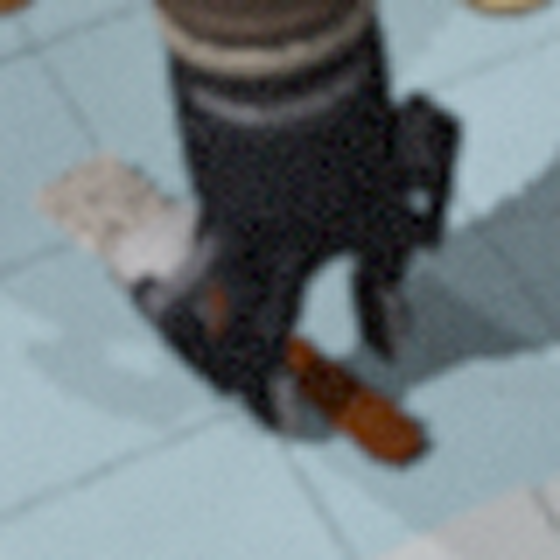

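Call:
carry_out --gripper '[-0.3,-1,-1,-1,-1,-1,-1]' --dp '[[0,0,0],[0,0,0],[0,0,0],[0,0,0],[0,0,0],[0,0,0],[0,0,0]]' --turn '[[0,0,0],[0,0,0],[0,0,0],[0,0,0],[0,0,0],[0,0,0],[0,0,0]]'

```text
time: 9.05
tcp_pos: [0.4005, 0.2781, -0.026]
tcp_rot: [180.0, 0.0, -165.4]
force: [-0.9, -0.0, 4.8]
finger_gap: 0.212
```

```bash
python3 - <<'E'
from h import *
s=env.state();print(s['tcp_pos'],s['tcp_rot'],s['time'],s['force'],s['finger_gap'])
c=snap('scene','s7');im=c['img'][250:330,160:240,::-1]; cv2.imwrite('pics/z7.png',cv2.resize(im,None,fx=7,fy=7,interpolation=cv2.INTER_CUBIC))
E
```

```text
[ 0.40052236  0.27812862 -0.02597733] [ 1.79985509e+02  1.38624123e-02 -1.65353785e+02] 9.05 [-0.93869443 -0.00984792  4.80667675] 0.2115094611045477
```

View pics/z7.png

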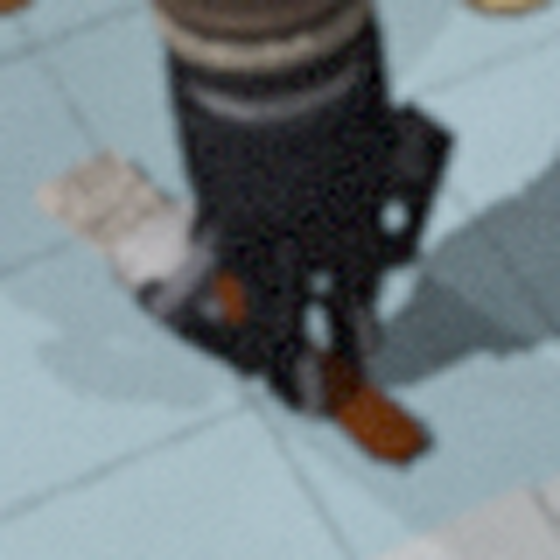

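The handle is gripped: the gap is 18 mm, and the +4.8 N force shows the tips are at counter level. Next I lift slightly and move to the sweep start.

```bash
python3 - <<'E'
from h import *
plan([.4447,.2068,-.014],174)
E
```

```text
dp cm [-2.47 -8.02 -1.2 ] turn [2.000e-02 1.000e-02 2.064e+01]
```

Call:
carry_out --gripper '[-1,-1,-1,-1,-1,-1,-1,-1,-1,-1]' --dp '[[0,0,-1.3],[-0.5,-1,-1.3],[-1,-3,-1.3],[-1.5,-5,-1.3],[-2,-7,-1.3],[-2.5,-8,-1.3],[-2.5,-8,-1.3],[-2.5,-8,-1.3],[-2.5,-8,-1.3],[-2.5,-8,-1.3]]' --turn '[[0,0,0],[0,0,3],[0,0,8],[0,0,13],[0,0,17],[0,0,20.6],[0,0,20.6],[0,0,20.6],[0,0,20.6],[0,0,20.6]]'

```text
time: 9.93
tcp_pos: [0.4441, 0.2072, -0.0136]
tcp_rot: [-180.0, -0.1, 174.1]
force: [0.1, 0.6, -0.1]
finger_gap: 0.21
```

```bash
python3 - <<'E'
from h import *
s=env.state();print(s['tcp_pos'],s['tcp_rot'],s['time'],s['force'],s['finger_gap'])
c=snap('scene','s8');im=c['img'][190:330,150:350,::-1]; cv2.imwrite('pics/z8.png',cv2.resize(im,None,fx=4,fy=4,interpolation=cv2.INTER_CUBIC))
t=snap('top','t8');im=t['img'][180:280,180:360,::-1]; cv2.imwrite('pics/z8t.png',cv2.resize(im,None,fx=4.4,fy=4.4,interpolation=cv2.INTER_CUBIC))
P=cloud(c);img=c['img'].astype(int)
x,y,z=P[...,0],P[...,1],P[...,2]
m=(x>.4)&(x<.65)&(y>.14)&(y<.26)&(z>.008)&(z<.045)&(img[...,0]>img[...,2])
Q=P[m]; 
for a in np.arange(.42,.64,.02):
    q=Q[(Q[:,0]>=a)&(Q[:,0]<a+.02)]
    if len(q)>2: print(a.round(2),len(q),q.mean(0).round(3),q[:,1].min().round(3),q[:,1].max().round(3))
E
```

```text
[ 0.44407618  0.20723906 -0.01362625] [-1.79974623e+02 -5.94957867e-02  1.74143255e+02] 9.9333 [ 0.07420442  0.61192406 -0.09214743] 0.20985815945857147
0.42 44 [0.43  0.209 0.025] 0.199 0.226
0.44 28 [0.449 0.203 0.024] 0.197 0.211
0.46 11 [0.468 0.201 0.024] 0.195 0.205
0.5 18 [0.509 0.215 0.024] 0.21 0.219
0.52 9 [0.523 0.217 0.023] 0.211 0.219
0.56 20 [0.571 0.208 0.025] 0.2 0.213
0.58 18 [0.589 0.205 0.024] 0.197 0.212
```

View pics/z8.png

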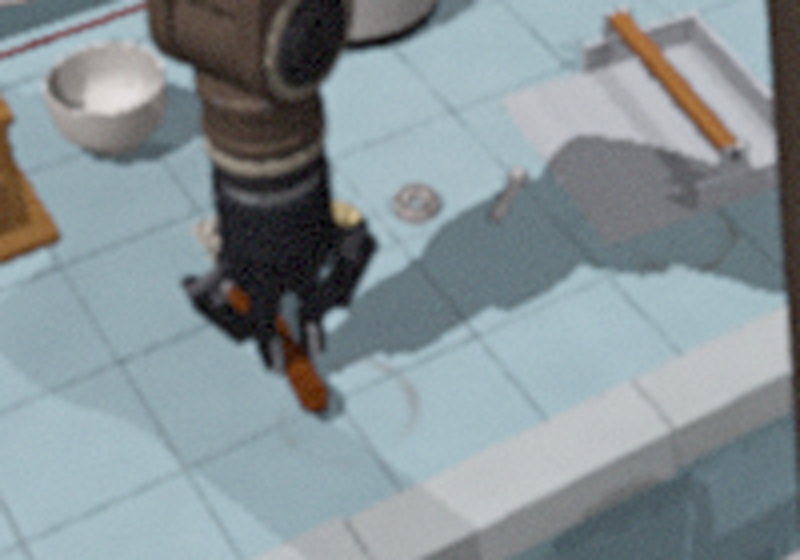

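View pics/z8t.png

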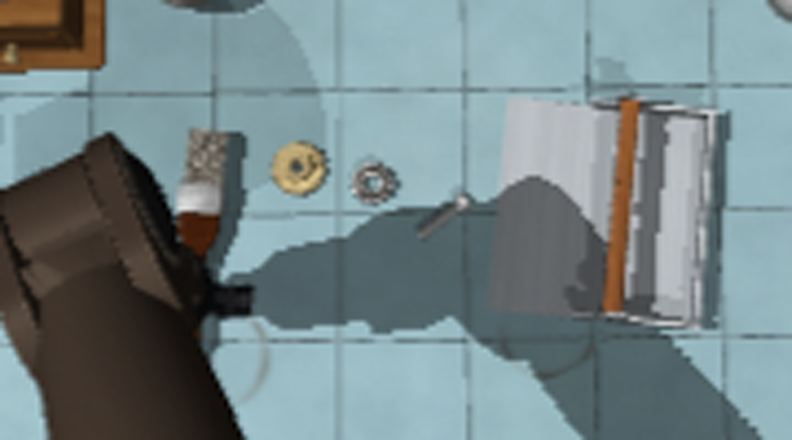

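Seen from above, the brush is parallel to the pan bar. Its blade (rows 130–215, column 205) covers the lane of the gear (299,168), bearing (374,184) and bolt (440,216). I lower and sweep gently.

Call:
carry_out --gripper '[-1,-1,-1,-1,-1,-1,-1,-1,-1,-1,-1,-1,-1,-1,-1,-1,-1,-1,-1,-1]' --dp '[[0,0,0.5],[0,-1,0.9],[0,-2,0.9],[0,-3,0.9],[0,-3.8,0.9],[0,-4.6,0.9],[0,-5.4,0.9],[0,-6.2,0.9],[0,-7,0.9],[0,-7.8,0.9],[0,-8.6,0.9],[0,-9.4,0.9],[0,-10.2,0.9],[0,-11,0.9],[0,-11.8,0.9],[0,-12.6,0.9],[0,-13.4,0.9],[0,-14.2,0.9],[0,-15,0.9],[0,-15,0.9]]' --turn '[[0,0,0],[0,0,0],[0,0,0],[0,0,0],[0,0,0],[0,0,0],[0,0,0],[0,0,0],[0,0,0],[0,0,0],[0,0,0],[0,0,0],[0,0,0],[0,0,0],[0,0,0],[0,0,0],[0,0,0],[0,0,0],[0,0,0],[0,0,0]]'

```text
time: 11.7
tcp_pos: [0.4287, 0.0561, -0.0224]
tcp_rot: [-179.9, -0.0, 174.0]
force: [-1.0, -0.9, -0.2]
finger_gap: 0.206
```

```bash
python3 - <<'E'
from h import *
s=env.state();print(s['tcp_pos'],s['tcp_rot'],s['time'],s['force'],s['finger_gap'])
t=snap('top','t9');im=t['img'][180:280,180:360,::-1]; cv2.imwrite('pics/z9t.png',cv2.resize(im,None,fx=4.4,fy=4.4,interpolation=cv2.INTER_CUBIC))
c=snap('scene','s9');im=c['img'][170:310,180:380,::-1]; cv2.imwrite('pics/z9.png',cv2.resize(im,None,fx=4,fy=4,interpolation=cv2.INTER_CUBIC))
E
```

```text
[ 0.42869775  0.05614196 -0.0224293 ] [-1.79929105e+02 -4.32545334e-02  1.73953313e+02] 11.7 [-0.98776138 -0.92467784 -0.1818552 ] 0.20633209816755868
```

View pics/z9t.png

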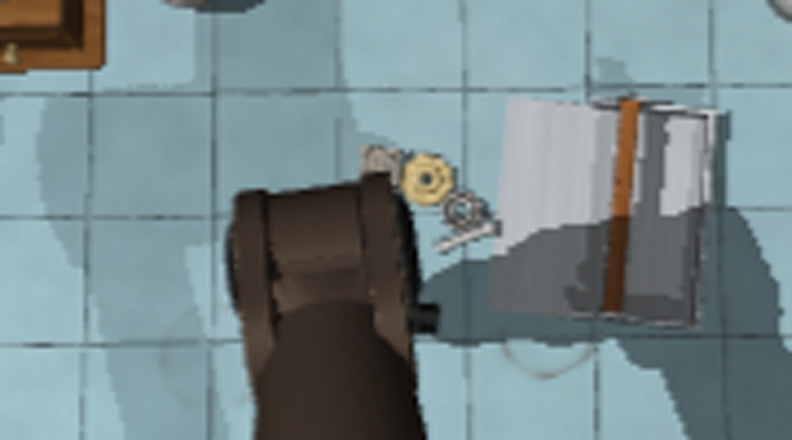

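View pics/z9.png

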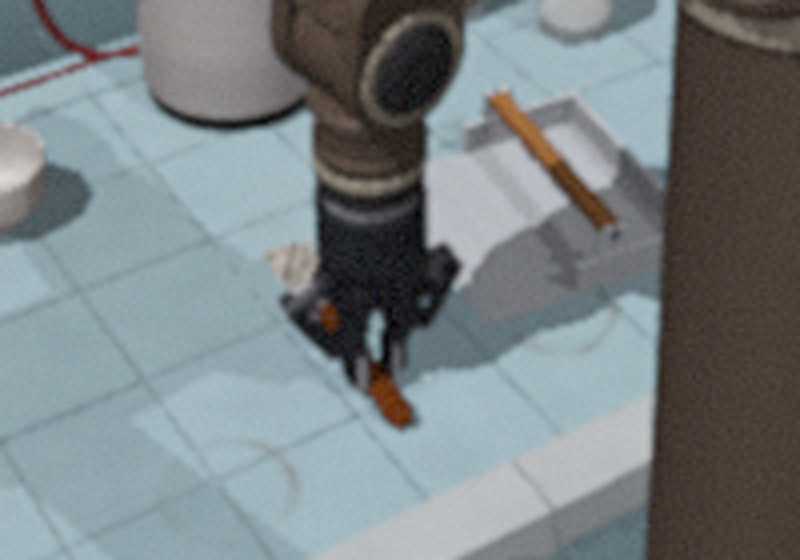

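The row is being pushed along: the gear (428,180) and bearing (465,210) move ahead of the brush, and the bolt (470,237) drifts slightly towards the ferrule. I continue, easing the brush slightly towards the robot.

Call:
carry_out --gripper '[-1,-1,-1,-1,-1,-1,-1,-1,-1]' --dp '[[0.1,-0.8,0],[0.2,-1.6,0],[0.4,-2.4,0],[0.5,-3.2,0],[0.6,-4,0],[0.7,-4.8,0],[0.8,-5.6,0],[0.8,-6,0],[0.8,-6,0]]' --turn '[[0,0,0],[0,0,0],[0,0,0],[0,0,0],[0,0,0],[0,0,0],[0,0,0],[0,0,0],[0,0,0]]'

```text
time: 12.55
tcp_pos: [0.4146, -0.0023, -0.0223]
tcp_rot: [-180.0, -0.0, 174.0]
force: [0.6, -0.5, -1.0]
finger_gap: 0.208
```

```bash
python3 - <<'E'
from h import *
s=env.state();print(s['tcp_pos'],s['tcp_rot'],s['time'],s['force'],s['finger_gap'])
t=snap('top','t10');im=t['img'][180:280,180:360,::-1]; cv2.imwrite('pics/z10t.png',cv2.resize(im,None,fx=4.4,fy=4.4,interpolation=cv2.INTER_CUBIC))
E
```

```text
[ 0.41464935 -0.00227136 -0.02234417] [-1.79954999e+02 -3.10567199e-02  1.73951271e+02] 12.55 [ 0.55332496 -0.48180799 -1.01761885] 0.2083366813777837
```

View pics/z10t.png

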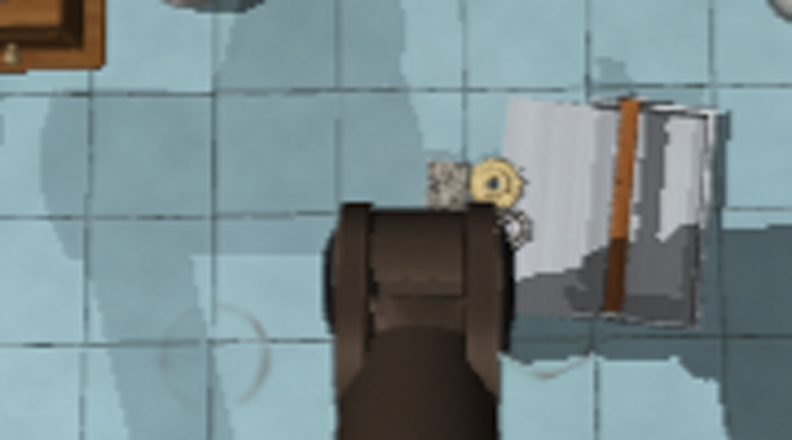

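```bash
python3 - <<'E'
from h import *
c=snap('scene','s10');im=c['img'][170:290,220:380,::-1]; cv2.imwrite('pics/z10.png',cv2.resize(im,None,fx=5,fy=5,interpolation=cv2.INTER_CUBIC))
print(env.place_of('scene','bolt'))
E
```

```text
[]
```

View pics/z10.png

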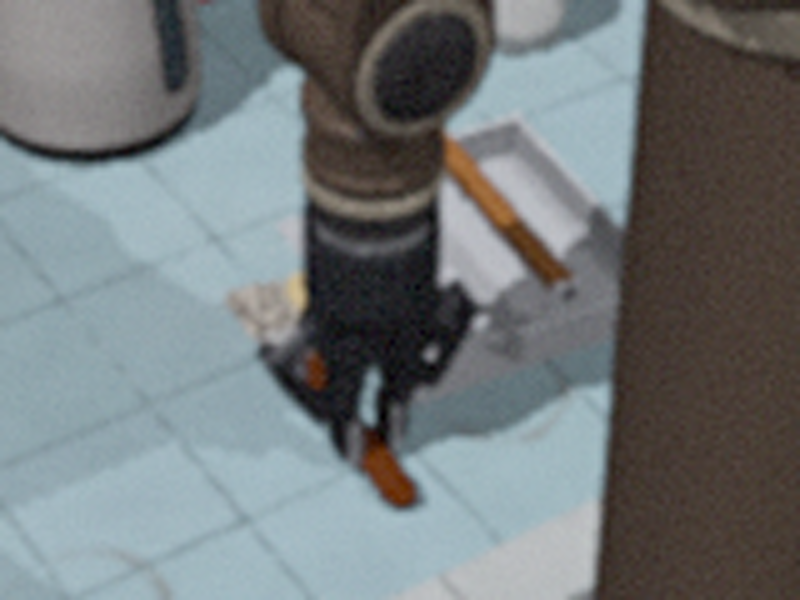

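```bash
python3 - <<'E'
from h import *
c=env.camera('scene');P=cloud(c)
for v in range(230,240):
    print([ (P[v,u].round(3).tolist()) for u in (313,315,317)])
o=np.array([.52,-.148]);X=np.array([.9945,-.1045]);Y=np.array([.1045,.9945])
p=P[234,316][:2]-o;print(p@X,p@Y)
p=env.state()['tcp_pos'][:2]-o;print('tcp',p@X,p@Y)
E
```

```text
[[0.4, -0.057, 0.107], [0.4, -0.064, 0.104], [0.491, -0.142, -0.001]]
[[0.4, -0.057, 0.103], [0.396, -0.061, 0.105], [0.486, -0.138, 0.001]]
[[0.399, -0.057, 0.1], [0.394, -0.059, 0.103], [0.483, -0.137, -0.001]]
[[0.393, -0.052, 0.103], [0.393, -0.059, 0.1], [0.478, -0.132, 0.001]]
[[0.396, -0.055, 0.096], [0.394, -0.06, 0.095], [0.473, -0.129, 0.002]]
[[0.394, -0.053, 0.094], [0.475, -0.123, 0.0], [0.472, -0.128, -0.001]]
[[0.396, -0.055, 0.088], [0.472, -0.121, -0.001], [0.469, -0.126, -0.001]]
[[0.394, -0.053, 0.087], [0.467, -0.118, -0.0], [0.459, -0.118, 0.006]]
[[0.465, -0.108, 0.003], [0.461, -0.112, 0.003], [0.46, -0.12, 0.0]]
[[0.461, -0.105, 0.003], [0.461, -0.113, -0.001], [0.455, -0.116, 0.002]]
-0.04584618978982901 0.015901418274222767
tcp -0.11983362410158441 0.13497152845482308
```

I can't see the bolt because the arm hides it. I'll back off briefly to check.

Call:
carry_out --gripper '[-1,-1,-1,-1,-1]' --dp '[[0,2,0],[0,5,0],[0,8,0],[0,9,0],[0,9,0]]' --turn '[[0,0,0],[0,0,0],[0,0,0],[0,0,0],[0,0,0]]'

```text
time: 13.17
tcp_pos: [0.4246, 0.0903, -0.0223]
tcp_rot: [-180.0, -0.0, 174.3]
force: [-0.1, -0.7, -0.3]
finger_gap: 0.205
```

```bash
python3 - <<'E'
from h import *
s=env.state();print(s['tcp_pos'],s['tcp_rot'],s['time'],s['force'],s['finger_gap'])
t=snap('top','t11');im=t['img'][180:280,180:360,::-1]; cv2.imwrite('pics/z11t.png',cv2.resize(im,None,fx=4.4,fy=4.4,interpolation=cv2.INTER_CUBIC))
E
```

```text
[ 0.42459431  0.09026884 -0.02232379] [-1.79997256e+02 -7.63143081e-03  1.74270976e+02] 13.1667 [-0.10044342 -0.67455487 -0.30646204] 0.2045500660597998
```

View pics/z11t.png

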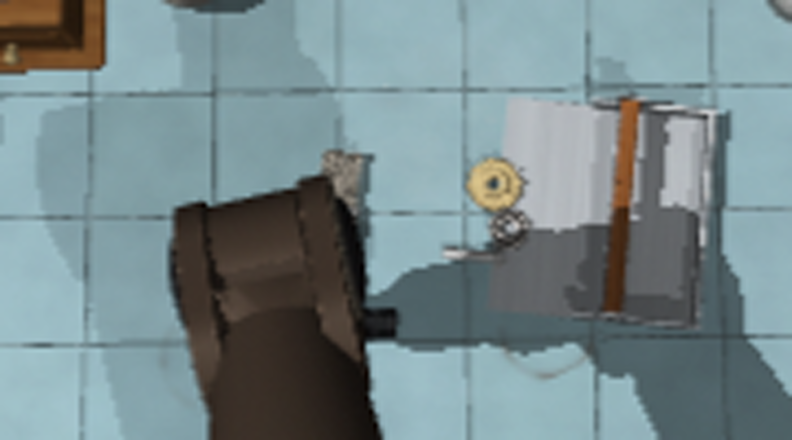

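The bolt lies along the sweep direction at (445–505,252). The gear (495,185) and bearing (508,228) are on the lip. I shift the blade 8 mm towards the robot to catch the bolt tail and push everything in.

Call:
carry_out --gripper '[-1,-1,-1,-1,-1,-1,-1,-1,-1,-1,-1,-1,-1,-1,-1,-1,-1]' --dp '[[0.8,-2,0],[0.8,-4.5,0],[0.8,-6.5,0],[0.8,-7.5,0],[0.8,-8.3,0],[0.8,-9.1,0],[0.8,-9.9,0],[0.8,-10.7,0],[0.8,-11.5,0],[0.8,-12.3,0],[0.8,-13.1,0],[0.8,-13.9,0],[0.8,-14.7,0],[0.8,-15.5,0],[0.8,-16,0],[0.8,-16.5,0],[0.8,-16.5,0]]' --turn '[[0,0,0],[0,0,0],[0,0,0],[0,0,0],[0,0,0],[0,0,0],[0,0,0],[0,0,0],[0,0,0],[0,0,0],[0,0,0],[0,0,0],[0,0,0],[0,0,0],[0,0,0],[0,0,0],[0,0,0]]'

```text
time: 14.63
tcp_pos: [0.399, -0.076, -0.0223]
tcp_rot: [-179.9, -0.0, 174.0]
force: [0.4, -0.1, -0.8]
finger_gap: 0.207
```

Call:
carry_out --gripper '[-1,-1,-1,-1,-1,-1,-1]' --dp '[[0,1,0],[0,4,0],[0,8,0],[0,12,0],[0,15,0],[0,15,0],[0,15,0]]' --turn '[[0,0,0],[0,0,0],[0,0,0],[0,0,0],[0,0,0],[0,0,0],[0,0,0]]'

```text
time: 15.22
tcp_pos: [0.4145, 0.0762, -0.0224]
tcp_rot: [-180.0, -0.0, 174.3]
force: [-0.9, -0.6, -0.4]
finger_gap: 0.209
```

```bash
python3 - <<'E'
from h import *
s=env.state();print(s['tcp_pos'],s['tcp_rot'],s['time'],s['force'],s['finger_gap'])
t=snap('top','t12');im=t['img'][180:280,180:360,::-1]; cv2.imwrite('pics/z12t.png',cv2.resize(im,None,fx=4.4,fy=4.4,interpolation=cv2.INTER_CUBIC))
print(env.place_of('top','pan_handle')[:1],env.place_of('top','dustpan')[:1])
for n in('gear','bearing','bolt'): print(n,env.place_of('top',n)[:2])
E
```

```text
[ 0.4144717   0.07617139 -0.0224356 ] [-1.79960110e+02 -3.45183074e-02  1.74288421e+02] 15.2167 [-0.9068018  -0.6357078  -0.39648645] 0.20850255279085791
[{'at': [0.5161, -0.1659, 0.0498], 'p': 0.72}] [{'at': [0.5253, -0.1459, -0.002], 'p': 0.75}]
gear [{'at': [0.5372, -0.1313, 0.0005], 'p': 0.39}]
bearing [{'at': [0.4991, -0.1196, -0.0007], 'p': 0.57}]
bolt [{'at': [0.4795, -0.1288, 0.0009], 'p': 0.57}]
```

View pics/z12t.png

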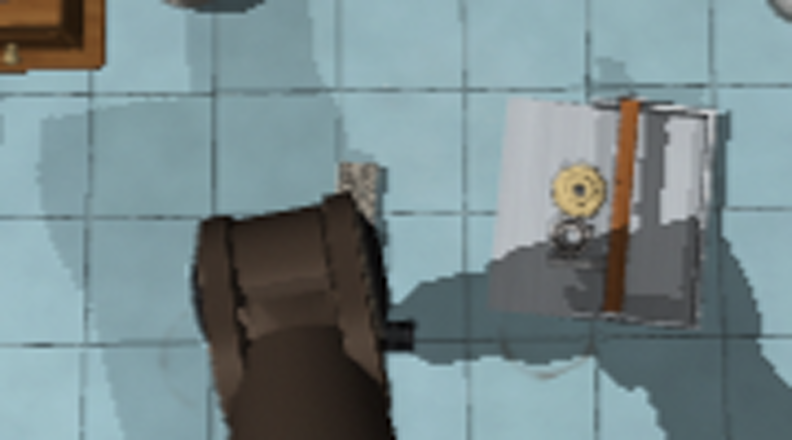

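The gear (578,190) and bearing (572,235) are well inside the pan, and the net places the bolt at (0.48,-0.129) in the shadow. I'll lay the brush down farther left and rise.

Call:
carry_out --gripper '[-1,-1,-1,-1,-1,-1,-1,-1,-0.6,-0.4,-0.2,-0.2,-0.2,-0.2,-0.2,-0.2,-0.2]' --dp '[[0,4,0],[0,8,0],[0,11,0],[0,12,0],[0,12,0],[0,12,0.25],[0,12,0.3],[0,12,0.3],[0,12,0.3],[0,12,0.2],[0,12,0],[0,12,0],[0,12,-1],[0,12,-4],[0,12,-8],[0,12,-12],[0,12,-14]]' --turn '[[0,0,0],[0,0,0],[0,0,0],[0,0,0],[0,0,0],[0,0,0],[0,0,0],[0,0,0],[0,0,0],[0,0,0],[0,0,0],[0,0,0],[0,0,0],[0,0,0],[0,0,0],[0,0,0],[0,0,0]]'

```text
time: 16.93
tcp_pos: [0.4287, 0.1942, 0.1231]
tcp_rot: [179.9, 0.3, 174.1]
force: [1.6, 0.5, -0.2]
finger_gap: 0.401
```

```bash
python3 - <<'E'
from h import *
s=env.state();print(s['tcp_pos'],s['tcp_rot'],s['time'],s['force'],s['finger_gap'],s['qpos'].round(1))
t=snap('top','t13');im=t['img'][180:280,180:360,::-1]; im=cv2.resize(im,None,fx=4.4,fy=4.4,interpolation=cv2.INTER_CUBIC)
cv2.imwrite('pics/z13t.png',(255*(im/255.)**.6).astype(np.uint8))
c=snap('scene','s13');im=c['img'][170:320,160:360,::-1]; im=cv2.resize(im,None,fx=4,fy=4,interpolation=cv2.INTER_CUBIC); cv2.imwrite('pics/z13.png',(255*(im/255.)**.6).astype(np.uint8))
for k in('top','scene'):
  for n in('pan_handle','dustpan','gear','bearing','bolt','brush'): print(k,n,env.place_of(k,n)[:1])
for k,cc in(('top',t),('scene',c)):
    P=cloud(cc);x,y,z=P[...,0],P[...,1],P[...,2];g=cc['img'].astype(int)
    m=(abs(x-.52)<.13)&(abs(y+.16)<.1)&(z>.04)&(z<.075)&(g[...,0]>g[...,2]+20)
    l=cv2.fitLine(P[m][:,:2].astype(np.float32),cv2.DIST_HUBER,0,.01,.01).ravel(); q=(P[m][:,:2]-l[2:])@l[:2]
    print(k,m.sum(),l.round(3),'mid',l[2:]+l[:2]*(q.max()+q.min())/2,'yaw',np.degrees(np.arctan(l[1]/l[0])),q.max()-q.min())
E
```

```text
[0.42868331 0.19424646 0.12312238] [179.85600964   0.26011042 174.05033358] 16.9333 [ 1.64377682  0.4519971  -0.19126148] 0.400530117643527 [ 24.4   1.7 -17.9  70.1  -0.   30.3]
top pan_handle [{'at': [0.5235, -0.1643, 0.0461], 'p': 0.56}]
top dustpan [{'at': [0.5246, -0.1446, -0.0045], 'p': 0.6}]
top gear [{'at': [0.5408, -0.1323, 0.0025], 'p': 0.64}]
top bearing [{'at': [0.4984, -0.1204, 0.0032], 'p': 0.43}]
top bolt [{'at': [0.4766, -0.128, -0.0009], 'p': 0.36}]
top brush [{'at': [0.4815, 0.1886, 0.0003], 'p': 0.88}]
scene pan_handle [{'at': [0.522, -0.1639, 0.0533], 'p': 0.87}]
scene dustpan [{'at': [0.5253, -0.1501, -0.0013], 'p': 0.6}]
scene gear [{'at': [0.4781, -0.129, -0.0009], 'p': 0.71}]
scene bearing [{'at': [0.4995, -0.1214, 0.0046], 'p': 0.43}]
scene bolt [{'at': [0.4803, -0.1291, 0.0005], 'p': 0.38}]
scene brush [{'at': [0.4765, 0.1843, 0.0026], 'p': 0.8}]
top 198 [ 0.994 -0.11   0.524 -0.163] mid [ 0.52339085 -0.16278862] yaw -6.313927 0.18263110538888616
scene 219 [ 0.993 -0.119  0.525 -0.16 ] mid [ 0.52230559 -0.15933368] yaw -6.8344617 0.17918332706730636
```

View pics/z13t.png

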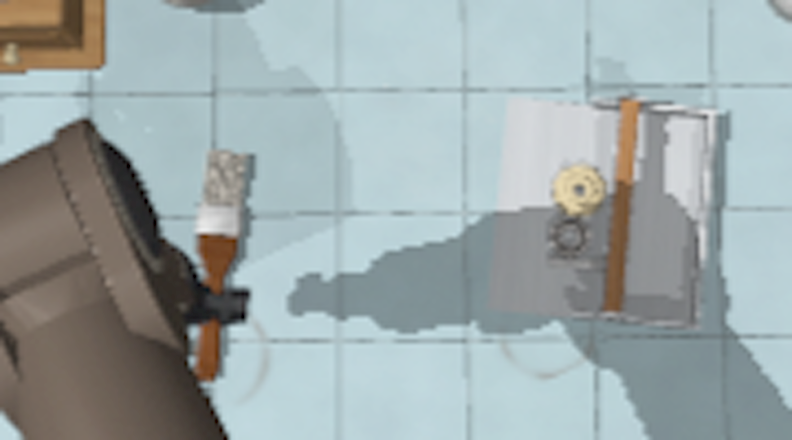

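View pics/z13.png

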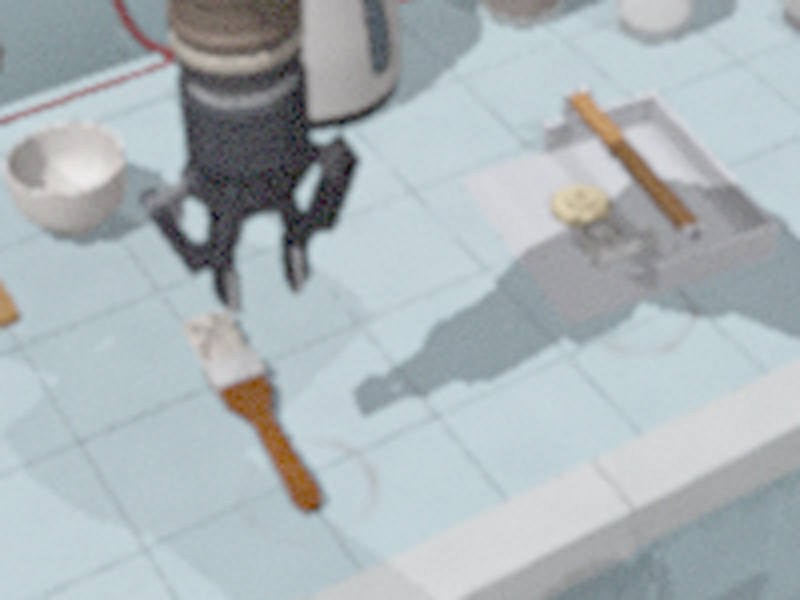

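The brush lies flat at (225,265) in the top crop, and all three parts are in the pan, with the bolt beside the bearing at about (620,245) in the scene crop. Next is the pan handle.

```bash
python3 - <<'E'
from h import *
plan([.522,-.1625,.08],173.5)
E
```

```text
dp cm [-13.14 -34.42   3.73] turn [-0.05 -0.07  0.55]
```

Call:
carry_out --gripper '[0,0,0,0,0,0,0,0,0,0,0,0,0,0]' --dp '[[-1,-3,0],[-2.5,-6.5,0],[-3.9,-10,0],[-5.2,-13.5,0],[-6.5,-17,0],[-7.9,-20.5,0],[-9.2,-24,1],[-10.5,-27.5,2],[-11.9,-31,3],[-12.7,-33.3,3.7],[-13.1,-34.4,3.7],[-13.1,-34.4,3.7],[-13.1,-34.4,3.7],[-13.1,-34.4,3.7]]' --turn '[[0,0,0.5],[0,0,0.5],[0,0,0.5],[0,0,0.5],[0,0,0.5],[0,0,0.5],[0,0,0.5],[0,0,0.5],[0,0,0.5],[0,0,0.5],[0,0,0.5],[0,0,0.5],[0,0,0.5],[0,0,0.5]]'

```text
time: 18.8
tcp_pos: [0.5217, -0.1611, 0.0811]
tcp_rot: [180.0, -0.0, 173.6]
force: [-0.6, 0.4, -0.2]
finger_gap: 0.497
```

```bash
python3 - <<'E'
from h import *
s=env.state();print(s['tcp_pos'],s['tcp_rot'],s['time'],s['force'],s['finger_gap'],s['qpos'].round(1))
plan([.522,-.1625,.006],173.5)
c=snap('scene','s14');im=c['img'][130:290,220:420,::-1]; im=cv2.resize(im,None,fx=4,fy=3.7,interpolation=cv2.INTER_CUBIC); cv2.imwrite('pics/z14.png',(255*(im/255.)**.6).astype(np.uint8))
E
```

```text
[ 0.52174004 -0.16112926  0.08111338] [ 1.79995263e+02 -1.77020024e-02  1.73597828e+02] 18.8 [-0.57925944  0.44989875 -0.20096239] 0.49705131176334044 [-17.2  11.  -12.8  66.3   0.  -10.8]
dp cm [-0.04 -0.13  7.51] turn [ 0.   -0.02  0.1 ]
```

View pics/z14.png

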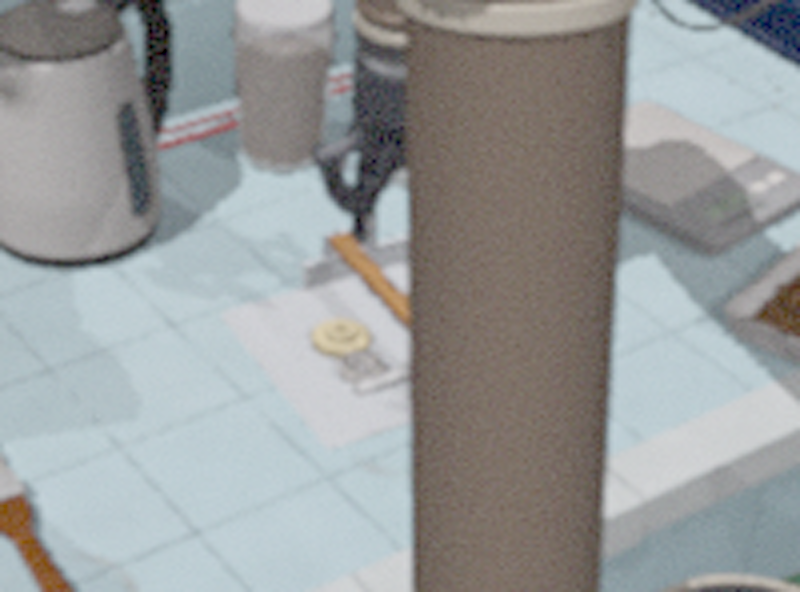

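The gear (340,338), bearing (355,360) and bolt (385,382) all show inside the pan; the left finger is behind the bar. I descend and close.

Call:
carry_out --gripper '[0,0,0,0,0]' --dp '[[0,-0.1,2],[0,-0.1,4.5],[0,-0.1,6.5],[0,-0.1,7.5],[0,-0.1,7.5]]' --turn '[[0,0,0],[0,0,0],[0,0,0],[0,0,0],[0,0,0]]'

```text
time: 19.27
tcp_pos: [0.52, -0.1615, 0.0038]
tcp_rot: [180.0, -0.2, 173.6]
force: [-0.1, 0.2, -0.3]
finger_gap: 0.503
```

Call:
carry_out --gripper '[-0.3,-0.5,-0.7,-0.8,-1,-1,-1,-1]' --dp '[[0,0,0],[0,0,0],[0,0,0],[0,0,0],[0,0,0],[0,0,0],[0,0,0],[0,0,0]]' --turn '[[0,0,0],[0,0,0],[0,0,0],[0,0,0],[0,0,0],[0,0,0],[0,0,0],[0,0,0]]'

```text
time: 19.93
tcp_pos: [0.5229, -0.1631, 0.0075]
tcp_rot: [180.0, 0.1, 173.6]
force: [-0.0, 2.4, 6.4]
finger_gap: 0.169
```

```bash
python3 - <<'E'
from h import *
s=env.state();print(s['tcp_pos'],s['tcp_rot'],s['time'],s['force'],s['ft_torque'],s['finger_gap'])
t=snap('top','t15');im=t['img'][180:280,180:360,::-1]; im=cv2.resize(im,None,fx=4.4,fy=4.4,interpolation=cv2.INTER_CUBIC)
cv2.imwrite('pics/z15t.png',(255*(im/255.)**.6).astype(np.uint8))
E
```

```text
[ 0.52286453 -0.16314214  0.00747917] [1.79995774e+02 1.41370621e-01 1.73550462e+02] 19.9333 [-0.03809944  2.43494708  6.40728307] [ 0.45508046  0.2351488  -0.03714675] 0.1693273764992845
```

View pics/z15t.png

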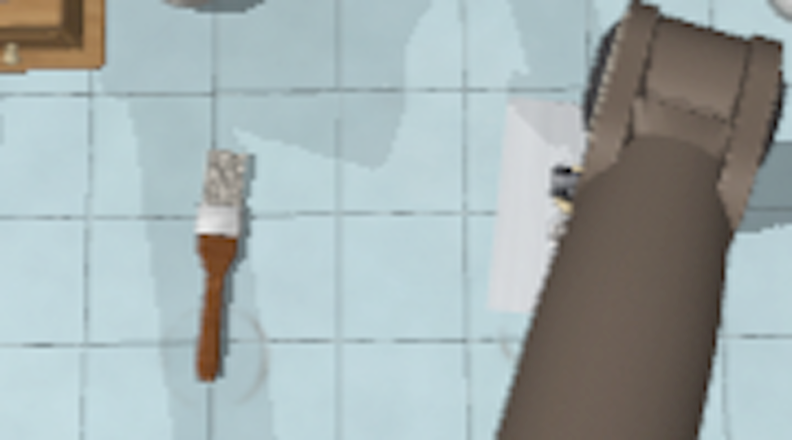

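The bar is gripped (gap about 14.4 mm, against 18 mm read on the 20 mm brush handle). I lift gently by 16 cm.

Call:
carry_out --gripper '[-1,-1,-1,-1,-1,-1,-1,-1,-1,-1,-1,-1,-1,-1,-1,-1,-1,-1,-1,-1]' --dp '[[0,0,-0.2],[0,0,-0.6],[0,0,-1.2],[0,0,-2],[0,0,-3],[0,0,-4],[0,0,-5],[0,0,-6],[0,0,-7],[0,0,-8],[0,0,-9],[0,0,-10],[0,0,-11],[0,0,-12],[0,0,-13],[0,0,-14],[0,0,-14.8],[0,0,-15.4],[0,0,-15.8],[0,0,-16]]' --turn '[[0,0,0],[0,0,0],[0,0,0],[0,0,0],[0,0,0],[0,0,0],[0,0,0],[0,0,0],[0,0,0],[0,0,0],[0,0,0],[0,0,0],[0,0,0],[0,0,0],[0,0,0],[0,0,0],[0,0,0],[0,0,0],[0,0,0],[0,0,0]]'

```text
time: 21.65
tcp_pos: [0.5219, -0.1632, 0.1663]
tcp_rot: [-180.0, 0.0, 173.5]
force: [0.5, 0.6, -8.3]
finger_gap: 0.176
```

Call:
carry_out --gripper '[-1,-1,-1,-1,-1,-1,-1,-1]' --dp '[[0,0,0],[0,0,0],[0,0,0],[0,0,0],[0,0,0],[0,0,0],[0,0,0],[0,0,0]]' --turn '[[0,0,0],[0,0,0],[0,0,0],[0,0,0],[0,0,0],[0,0,0],[0,0,0],[0,0,0]]'

```text
time: 22.32
tcp_pos: [0.5217, -0.1631, 0.1656]
tcp_rot: [-180.0, -0.0, 173.5]
force: [1.0, -0.1, -7.5]
finger_gap: 0.176
```

```bash
python3 - <<'E'
from h import *
s=env.state();print(s['tcp_pos'],s['tcp_rot'],s['time'],s['force'],s['ft_torque'],s['finger_gap'],s['joint_vel'].round(2))
c=snap('scene','s16');im=c['img'][110:270,200:400,::-1]; im=cv2.resize(im,None,fx=4,fy=3.7,interpolation=cv2.INTER_CUBIC); cv2.imwrite('pics/z16.png',(255*(im/255.)**.6).astype(np.uint8))
t=snap('top','t16');im=t['img'][180:280,180:360,::-1]; im=cv2.resize(im,None,fx=4.4,fy=4.4,interpolation=cv2.INTER_CUBIC)
cv2.imwrite('pics/z16t.png',(255*(im/255.)**.6).astype(np.uint8))
for k in('scene','top'):
  for n in('dustpan','pan_handle','gear','bearing','bolt','brush'): print(k,n,env.place_of(k,n)[:2])
# pan floor plane from scene
P=cloud(c);x,y,z=P[...,0],P[...,1],P[...,2]
m=(abs(x-.53)<.1)&(abs(y+.11)<.06)&(z>.09)&(z<.19)
np.save('pan.npy',P[m]); Q=P[m]; print(len(Q),np.percentile(Q[:,2],[5,25,50,75,95]))
E
```

```text
[ 0.52174483 -0.16314614  0.16559511] [-1.79980376e+02 -2.97486613e-02  1.73544567e+02] 22.3167 [ 0.99949281 -0.10372013 -7.54967107] [-0.02450543 -0.00477879 -0.06643123] 0.1761414275278116 [ 0.03 -0.05  0.08  0.07  0.03  0.15]
scene dustpan [{'at': [0.5234, -0.1481, 0.1531], 'p': 0.7}]
scene pan_handle [{'at': [0.5214, -0.1637, 0.2123], 'p': 0.71}]
scene gear [{'at': [0.5396, -0.1259, 0.162], 'p': 0.49}]
scene bearing [{'at': [0.4762, 0.1824, -0.0004], 'p': 0.69}]
scene bolt [{'at': [0.4974, -0.1204, 0.1606], 'p': 0.7}]
scene brush [{'at': [0.4777, 0.1869, -0.0009], 'p': 0.91}, {'at': [0.7487, 0.2136, 0.0034], 'p': 0.6}]
top dustpan [{'at': [0.5239, -0.147, 0.1546], 'p': 0.69}]
top pan_handle [{'at': [0.5177, -0.1636, 0.2096], 'p': 0.57}]
top gear []
top bearing [{'at': [0.4994, -0.1198, 0.1593], 'p': 0.53}]
top bolt []
top brush [{'at': [0.4836, 0.1895, 0.0002], 'p': 0.86}, {'at': [0.5984, 0.4659, 0.0041], 'p': 0.17}]
1345 [0.15597167 0.15779481 0.1592626  0.16190837 0.17265347]
```

View pics/z16.png

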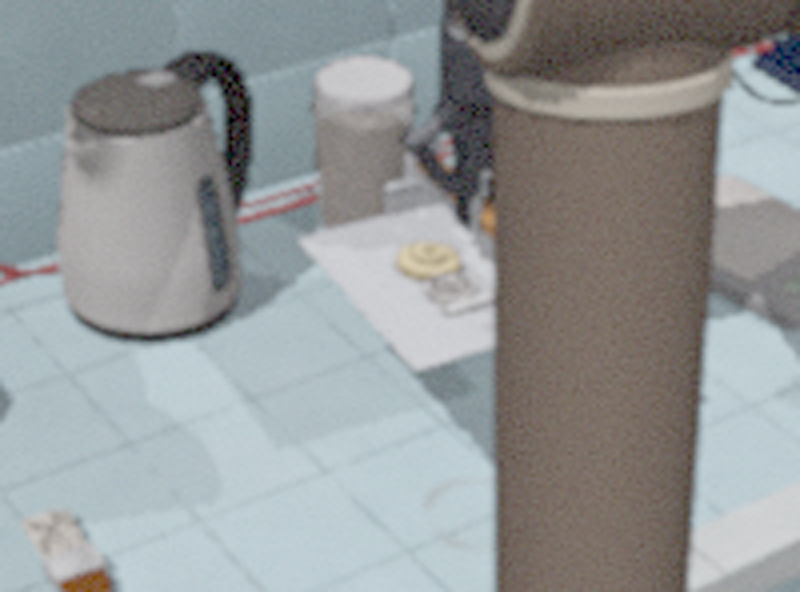

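View pics/z16t.png

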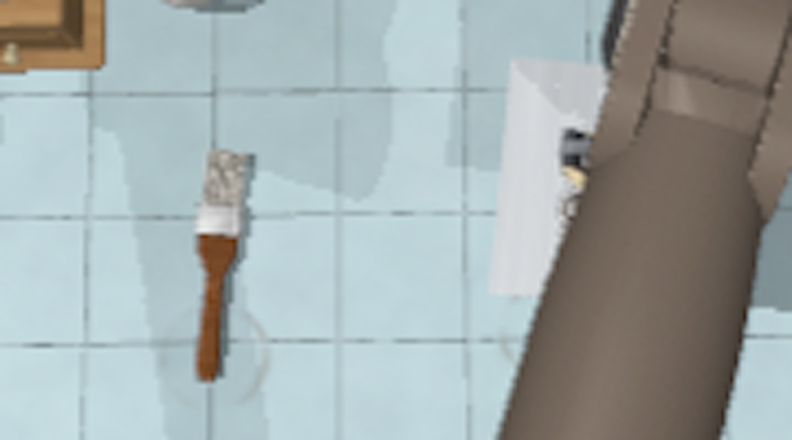

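The pan hangs at about z = 0.155 with the gear (428,260), bearing (452,290) and bolt (465,303) on its floor. I'll check tilt and drift, then sign off.

```bash
python3 - <<'E'
from h import *
Q=np.load('pan.npy'); Q=Q[abs(Q[:,2]-.1575)<.012]
for _ in range(6):
    A=np.c_[Q[:,:2],np.ones(len(Q))]; k=np.linalg.lstsq(A,Q[:,2],rcond=None)[0]; r=Q[:,2]-A@k; Q=Q[abs(r)<.004]
print(len(Q),'tilt rad',np.hypot(*k[:2]),k)
s=env.state();print(s['tcp_pos'],s['time'],s['force'],s['finger_gap'],s['joint_vel'].round(2))
env.sign_off()
E
```

```text
969 tilt rad 0.021611853156653715 [-0.004813   -0.02106911  0.15922371]
[ 0.52173909 -0.16316051  0.16565135] 23.0167 [-1.13773854  0.01820682 -7.98901329] 0.17199718440091208 [ 0.04 -0.05 -0.02 -0.1   0.08  0.12]
the job is handed in; nothing more can be done
```

I swept the gear, bearing and bolt into the pan with the brush and laid the brush flat on the counter. I then lifted the pan by its bridge handle and handed the job in at about 23 s while still holding it. `sign_off()` gives no verdict, so the success check is my own measurements below.

**Last checks before handing in:**
- **Pan:** its underside was at about 0.155 m, tilted about 0.02 rad, with the arm at rest and about 7.5–8 N on the wrist.
- **Parts:** all three could be seen on the pan floor in the last scene picture.
- **Brush:** the networks placed it at about (0.48, 0.19, 0), some 33 cm from the pan.
- **Bowls, tray and scale:** the arm worked clear of them, but I did not measure them again at the end.

**What went wrong or disagreed:**
- **First approach:** it ran into the last joint's limit, so I used the grasp turned by 180° instead.
- **First grip on the brush:** it closed on nothing. The fingertips are about 27–30 mm higher than the reported TCP, as seen in the depth picture and confirmed by contact with the counter. I allowed for this in every later move.
- **Network labels at the end:** some were wrong. The scene camera's "bearing" was on the brush and its "bolt" was on the bearing, and the top camera found no gear or bolt. For the parts I relied on the picture.

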